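# Pull the clipped rejects from a guarded sample carousel

### The arm

A 6-joint arm with a two-finger parallel gripper is mounted at the origin on the work surface. World frame = base frame: x ahead of the robot, y to its left, z up, the work surface at z = 0. Lengths are in m, angles in rad, forces in N, time in s.
With the tool pointing down it reaches from about 0.3 to 0.875 m from the base axis. Payload 6.4 kg.
Tool frame: the origin (TCP) lies midway between the tips of the shut fingers; the grasp point (between the pads) lies 19 mm behind it; z points along the fingers, y is the line along which they close (so a half turn about z gives the same grasp; the last joint's range is limited). The gripper opens to 85 mm and grips with 20 to 120 N. Pads are 22 mm wide; open, the fingers measure 114 mm over their backs; the gripper's body (76 mm by 85 mm) begins 54 mm behind the grasp point. The pads swing forward as they close: fully open they stand 13 mm farther back than shut.
Start: joints at [-1.477, 0.181, 1.607, -0, 1.354, -0.206], TCP at [0.17, -0.549, 0.231] pointing down, gripper open.
Joint ranges: [-2.99, 2.99], [-0.89, 2.07], [0.3, 2.58], [-1.14, 4.28], [0, 2.63], [-3.12, 3.12]. Speed limits (rad/s): [2.57, 2.57, 3.01, 3.14, 3.14, 3.14].

### API

Orientations are given as a unit quaternion [w, x, y, z].
In Python, from bench import * gives the robot as it stands.
- The arm moves only by the tool play_rows, never from a script. Its argument "plan" is a list of rows, each a list of 3 entries, a list of its own where there are three numbers: the finger opening in mm, from 0 to 85.4, then the shift along the tool's x, y, z normalised to -1 to 1, where 1 is 40 cm, then the turn about the tool's z normalised to -1 to 1, where 1 is pi rad. A call has 1 to 10 rows; each row is the pose to reach, as a shift and turn from the pose commanded when the call began, along the tool's axes at that moment, turning the shorter way round; what a row does not reach only later rows make up. A row lasts 1/10 s, in which the tool goes at most 50 mm and 8.59 degrees, less where a joint would pass 70% of its speed; a pose out of reach is approached as far as the arm can. A call with a number of a shift or a turn outside -1 to 1 is refused whole. A call with a gripper value outside its range is refused whole. The fingers move at their own pace and stop on an object; the grip force is fixed at half the most. Time passes only in rows, so rows that repeat a pose let the fingers close. It gives the time, the measured TCP pose, the force, the opening and the grip force at its end, in the units of the state.
- get_obs(): the state, without advancing time (a new reading comes with each control period).
- camera(name): name is "side" or "top" or "wrist"; returns a dict with "image" (480x640x3 uint8, red, green, blue), "range_z" (480x640 float32, m along the optical axis (not along the pixel's ray), 0 where there is no reading), "intrinsics" (3x3 intrinsics, pixels), "rvec" (rotation vector, rad) and "tvec" (3), from world to camera coordinates, as OpenCV has them; the wrist camera has in their place "T_tool_cam" (4x4, takes a point from camera to tool coordinates, whose origin is the TCP and whose axes are the flange's). Camera axes: x right, y down, z forward; pixel columns grow to the right and rows downward; lengths in m; the calibration is good to about 2 mm. A picture is of the moment at which its call begins: read the wrist's pose just before it.
- hand_in(): hands the job in; it is judged then, once.
Trained networks look in a picture, given as the dict that the camera call returned (one of the last four; its "shot" number tells which), for a name from the list of things; names that differ only in an ending like _2 or _b are one class to them, and where a whole thing is asked for, a point or a joint stands for the part that bears it (a point fixed in the world has none). Each returns a list of dicts, best first, with "conf" (0 to 1); they miss things now and then, are a little off and sometimes report something else, mostly with a low value. They report only what shows in the picture. A call takes as long as a camera call. They do not tell look-alikes from the thing itself.
- search_frame(picture, label): "rect" ([centre column, centre row, width, height] in pixels, round what is visible of it).
- masks_of(picture, label): "mask" (480x640 bool, what is visible of it) and "rect" ([centre column, centre row, width, height] in pixels, round what is visible of it).
The state is a dict: "time_s": time; "q": joint angles; "dq": joint speeds; "joint_efforts": joint torques, N m; "eef_pos": TCP position; "eef_rot": TCP orientation; "wrist_force": force on the tool from outside, world axes, zero at the start; "torque": the same for the moment, N m; "opening": opening from 0.0 (shut) to 1.0 (fully open); "grasp_force": force on a finger pad.
Only numpy, scipy, OpenCV 4.12 (cv2) and the standard library are available. Lean on these libraries where they do the work, as an engineer would, in place of code of your own. Each camera call takes 0.05 s, during which the arm holds its last target. There are 200 camera calls.

### The job

Take the two sample jars that carry a reject clip (an upright fin on the lid) off the carousel and stand both upright in the empty reject bin, handling them gently: no dropping, no crushing. The wire cage lets a jar out only at the open arch facing the robot, so push the carousel round by its rim pegs, one click, to bring the second reject there. Leave the good jars standing in their nests, the carousel resting in a click and everything else on the bench where it is.

Things in the scene. Friction and masses are not known exactly. Their poses are not given: they have to be found in the camera images.
- feeder: Fixed white carousel feeder under a cage of steel wire. Origin on the table, on the carousel's vertical axis; its -x axis points out through the arch, roughly to the robot; z up. The carousel disc has radius 135 mm, top at z = 50 mm, and five nests at radius 90 mm, 72 degrees apart. Nothing of the cage stands in front of feeder x = -80 mm.
- arch_top (a point): Middle of the arch's top, in the front rail of 8 mm wire: feeder x = -75, y = 0, z = 200 mm. The rail runs along feeder y, level for |y| < 68 mm; roof wires lie behind it at this height. It overhangs the back of the jar in the arch, so a vertical gripper body hits it: lean the tool 25 to 45 degrees, fingers down and to feeder +x. Lift a jar 12 to 30 mm, draw it out to -x, then up.
- rail_corner (a point): Left front corner of the cage: feeder x = -75, y = 150, z = 150 mm (the right one at y = -150). From the arch the front rail slopes down to z = 150 mm at |y| = 88 mm and runs level to these corners; side rails run back from them, on posts at feeder x = 30 mm.
- carousel (a joint): Angle of the carousel about the feeder's z (rad), positive anticlockwise from above; 0 at the start. Spring detents (clicks) at -1.257, 0, 1.257; stops at +-1.33. At a rim peg it takes 2 to 6 N to pass the hump near +-0.63, then it pulls itself on into the next detent, damped. +1.257 brings the nest from the feeder's +y side into the arch, -1.257 that from the -y side.
- gate (a point): Middle of the nest floor in the arch, fixed to the feeder: feeder x = -90, y = 0, z = 50 mm. A jar stands here when the carousel rests in a detent.
- peg_left (a point): Top centre of a steel peg on the carousel rim, 10 mm diameter, at radius 125 mm, from z = 50 to 82 mm; turns with the carousel. Starts 36 degrees to the feeder's +y side of the arch. Pushed towards feeder -y it turns the carousel positive. Like pegs stand midway between all neighbouring nests.
- peg_right (a point): The like peg that starts 36 degrees to the feeder's -y side of the arch. Pushed towards feeder +y it turns the carousel negative.
- reject_a: Round white plastic sample jar, 42 mm diameter, 70 mm tall to the top of its flat lid, about 90 g, thin-walled (grip with 60 N at most), standing upright; origin at the centre of its underside, z up. Reject: a fin 40 mm long, 10 mm thick, 20 mm high stands on the lid, across its centre. Starts in the nest at the arch, in a square fence 8 mm high with 45 mm between its sides.
- reject_b: Round white plastic sample jar, 42 mm diameter, 70 mm tall to the top of its flat lid, about 90 g, thin-walled (grip with 60 N at most), standing upright; origin at the centre of its underside, z up. Reject, with the same fin. Starts in the nest next to the arch, on its +y or -y side.
- good_a: Round white plastic sample jar, 42 mm diameter, 70 mm tall to the top of its flat lid, about 90 g, thin-walled (grip with 60 N at most), standing upright; origin at the centre of its underside, z up. Good: plain flat lid. Starts in the nest next to the arch on the side where reject_b is not.
- good_b: Round white plastic sample jar, 42 mm diameter, 70 mm tall to the top of its flat lid, about 90 g, thin-walled (grip with 60 N at most), standing upright; origin at the centre of its underside, z up. Good: plain flat lid. In one of the two rear nests; stays.
- good_c: Round white plastic sample jar, 42 mm diameter, 70 mm tall to the top of its flat lid, about 90 g, thin-walled (grip with 60 N at most), standing upright; origin at the centre of its underside, z up. Good: plain flat lid. In the other rear nest; stays.
- reject_bin: Empty open grey bin fixed to the table on one side of the feeder (either side), 190 mm along its x, 120 mm along its y, 35 mm high, walls and floor 5 mm; origin at the centre of its underside. The grey tray of the same outline on the other side is a full tip box, with white tips standing in it.
- nest1 (a point): Floor centre of the nest that starts next to the arch on the feeder's -y side; turns with the carousel.
- nest2 (a point): Floor centre of the rear nest on the feeder's -y side at the start; turns with the carousel.
- nest3 (a point): Floor centre of the rear nest on the feeder's +y side at the start; turns with the carousel.
- nest4 (a point): Floor centre of the nest that starts next to the arch on the feeder's +y side; turns with the carousel.
- spare_cap: Bystander: loose white lid, 42 mm diameter, 15 mm high, lying in front of the feeder; origin at the centre of its underside.
- timer: Bystander: small white timer, 50 x 60 x 22 mm, lying in front of the feeder; origin at the centre of its underside.
- wash_bottle: Bystander: white bottle, 64 mm diameter, 160 mm tall, back right; origin at the centre of its underside.
- beaker: Bystander: glass beaker, 80 mm diameter, 90 mm tall, back left; origin at the centre of its underside.
- tube_rack: Bystander: yellow rack of capped tubes, 70 x 130 x 84 mm, far right; origin at the centre of its underside.
- tissue_box: Bystander: tissue box, 120 x 120 x 80 mm, far left; origin at the centre of its underside.
Things that resemble listed ones, but are neither listed nor needed, are in the scene too. What is shaped like the reject_a but green or turquoise is not meant. Leave any blue or red look-alike of the reject_b alone.

How it is judged:
By the outcome, as a careful person would: the job done as asked, in the order asked, and still so for the second after the job is handed in, with the robot touching nothing.
It also fails if it takes over 72 s, if anything falls off the work surface, if the arm or the gripper's body presses on something with over 40 N, if the wrist force passes 120 N, or if a joint passes its speed limit or range.

## Working session

There is one attempt and no reset: what is moved stays moved. The work goes in short steps, Python scripts to look and compute and a tool call to move; the robot and the scene stay as the last step left them, time stands still between calls to the robot, and variables do not carry over. Pictures are saved under pics/ and viewed, at most 10 in all, crops included, and the job is handed in when it is done.

Besides the shell and the picture viewer there is one more tool, called as name([rows], argument=value, ...), one row to a line, values as JSON. play_rows: Moves the arm, as the interface text tells. Its arguments: {"type":"object","properties":{"plan":{"type":"array","items":{"type":"array"}}},"required":["plan"]}

```bash
ls; mkdir -p pics; python3 - <<'E'
from bench import *
import cv2,numpy as np,pickle
s=get_obs();print(s)
for n in("top","side"):
    p=camera(n);pickle.dump(p,open(n+'.pkl','wb'))
    cv2.imwrite(f'pics/{n}0.png',p['image'][:,:,::-1]);print(n,p['intrinsics'].tolist(),p['rvec'],p['tvec'])
    for l in("reject_a","feeder","reject_bin","peg_left","good_a"):
        print(l,[(round(d['conf'],2),np.round(d['rect']).tolist()) for d in search_frame(p,l)])
E
```

```text
pics
{'time_s': 0.0, 'q': array([-1.47728089e+00,  1.81539801e-01,  1.60802104e+00, -2.65940745e-05,
        1.35380404e+00, -2.06302768e-01]), 'dq': array([-8.16302482e-04,  1.62976108e-03,  4.92950782e-04,  1.81948396e-03,
       -4.33876033e-05, -1.98806146e-03]), 'joint_efforts': array([-1.05245326e-03, -4.44871938e+01, -3.51342452e+01, -4.19277285e-04,
        9.06705915e-03, -1.04724182e-05]), 'eef_pos': array([ 0.16977776, -0.54877549,  0.23037856]), 'eef_rot': array([-8.85432574e-04,  9.88783840e-01,  1.49351039e-01,  3.69824451e-05]), 'wrist_force': array([-0.01125017, -1.30539089, -0.22479149]), 'torque': array([-0.00904336, -0.00775529, -0.00950606]), 'grasp_force': 0.0, 'opening': 1.0011938248053578}
top [[528.2013160196354, 0.0, 310.5150459629512], [0.0, 528.2013160196354, 240.87791125425798], [0.0, 0.0, 1.0]] [ 2.21627871 -2.16758452  0.09004048] [-0.02198692  0.54986059  1.56606253]
reject_a [(0.74, [323.0, 247.0, 17.0, 13.0]), (0.65, [411.0, 299.0, 19.0, 15.0]), (0.56, [305.0, 308.0, 12.0, 16.0]), (0.53, [355.0, 228.0, 12.0, 15.0]), (0.47, [367.0, 312.0, 15.0, 17.0]),
[... 405 characters left out ...]
95241106], [0.0, 449.73346761381765, 239.574361788443], [0.0, 0.0, 1.0]] [ 0.47701988 -2.66231847  1.25201268] [0.48791749 0.23938668 1.02719758]
reject_a [(0.9, [404.0, 246.0, 19.0, 31.0]), (0.76, [399.0, 218.0, 14.0, 30.0]), (0.71, [311.0, 226.0, 20.0, 36.0]), (0.61, [382.0, 292.0, 18.0, 33.0]), (0.59, [417.0, 236.0, 12.0, 28.0]), (0.56, [322.0, 250.0, 15.0, 33.0])]
feeder [(0.57, [265.0, 242.0, 156.0, 137.0]), (0.22, [291.0, 257.0, 101.0, 79.0])]
reject_bin [(0.74, [350.0, 215.0, 65.0, 37.0])]
peg_left [(0.96, [292.0, 256.0, 105.0, 76.0])]
good_a [(0.94, [286.0, 270.0, 16.0, 28.0]), (0.67, [310.0, 224.0, 18.0, 35.0]), (0.64, [274.0, 225.0, 16.0, 32.0]), (0.61, [257.0, 247.0, 16.0, 27.0])]
```

```bash
python3 - <<'E'
import cv2
a=cv2.imread('pics/top0.png')[120:360,200:520];cv2.imwrite('pics/topc.png',cv2.resize(a,None,fx=2.5,fy=2.5,interpolation=2))
E
```

```text
(no output)
```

View pics/topc.png

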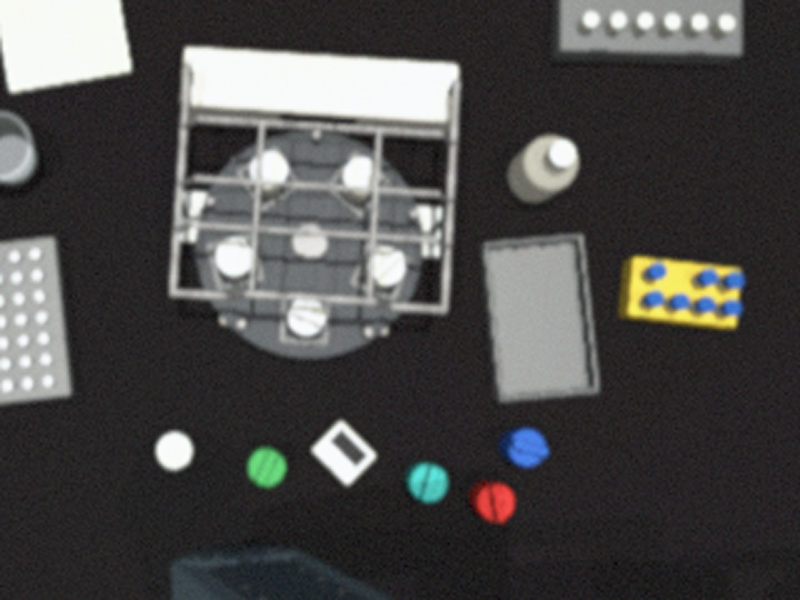

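View pics/side0.png

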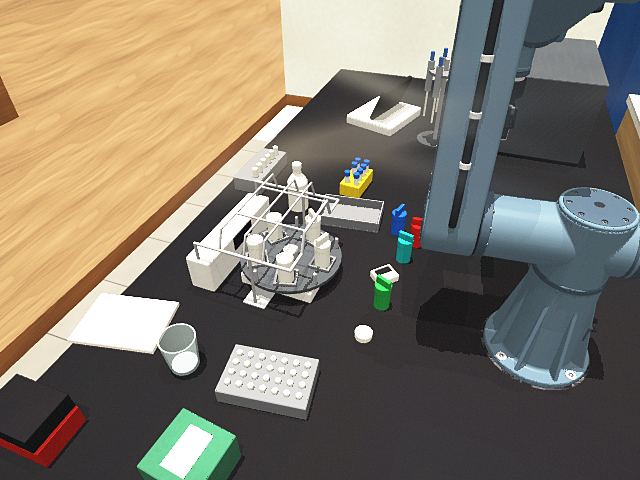

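The crop shows reject_a, the white jar with a fin, in the arch at full-image px (323,247), and a second white finned jar on the -y side at (355,226), which should be reject_b. The empty bin is on the right at (415,246). Possible mix-ups are green (307,307), turquoise (371,313), red (398,321) and blue (411,299), plus the plain-lid white jars at (293,223), (308,189) and (343,192). Next I measure.

```bash
cat > h.py <<'E'
import numpy as np,cv2
from scipy.spatial.transform import Rotation as R
def cloud(p,T=None):
    K=p['intrinsics'];d=p['range_z'].astype(float);v,u=np.indices(d.shape)
    P=np.stack([(u-K[0,2])/K[0,0]*d,(v-K[1,2])/K[1,1]*d,d],-1)
    if T is None:
        M=cv2.Rodrigues(np.array(p['rvec'],float))[0];P=(P-np.array(p['tvec']).ravel())@M
    else: P=P@T[:3,:3].T+T[:3,3]
    P[d==0]=np.nan;return P
def quat(q): return R.from_quat(np.roll(q,-1))
E
python3 - <<'E'
from h import *;import pickle
p=pickle.load(open('top.pkl','rb'));P=cloud(p)
def at(u,v,r,lo,hi,n):
    w=P[v-r:v+r+1,u-r:u+r+1].reshape(-1,3);w=w[(w[:,2]>lo)&(w[:,2]<hi)]
    print(n,len(w),np.round(np.median(w,0),4) if len(w) else '', np.round((np.nanmin(w,0)+np.nanmax(w,0))/2,4) if len(w) else '')
for n,u,v in[('arch',323,247),('-y',355,226),('+y',293,223),('r+',308,189),('r-',343,192)]: 
    at(u,v,13,.112,.126,n+' lid');at(u,v,13,.13,.15,n+' fin')
for n,u,v in[('green',307,307),('turq',371,313),('red',398,321),('blue',411,299),('cap',270,300),('timer',337,301)]: at(u,v,14,.008,.12,n)
g=P[205:290,385:445].reshape(-1,3)
for lo,hi in[(.02,.045),(.001,.012)]:
    w=g[(g[:,2]>lo)&(g[:,2]<hi)];r=cv2.minAreaRect((w[:,:2]*1000).astype(np.float32));print('bin',r,np.median(w[:,2]))
# rail
for lo,hi in[(.19,.215),(.14,.162)]:
    m=(P[...,2]>lo)&(P[...,2]<hi);v,u=np.nonzero(m);s=(u>260)&(u<390)&(v>130)&(v<250);w=P[v[s],u[s]]
    print(lo,len(w),w.min(0),w.max(0))
    for y in np.arange(w[:,1].min(),w[:,1].max(),.02):
        q=w[abs(w[:,1]-y)<.01]
        if len(q): 
            f=q[q[:,0]<q[:,0].min()+.01]; print(np.round(y,3),np.round(f.mean(0),4))
d=P[140:280,260:400].reshape(-1,3);w=d[(abs(d[:,2]-.05)<.004)];print('disc',cv2.minEnclosingCircle((w[:,:2]*1000).astype(np.float32)))
E
```

```text
arch lid 109 [ 0.5264 -0.0413  0.1198] [ 0.5283 -0.0413  0.1191]
arch fin 54 [ 0.5306 -0.0432  0.1387] [ 0.5299 -0.0419  0.1403]
-y lid 101 [ 0.5857 -0.1322  0.1193] [ 0.5883 -0.13    0.1195]
-y fin 52 [ 0.5891 -0.1308  0.1398] [ 0.5889 -0.1303  0.1384]
+y lid 164 [0.5953 0.0418 0.1194] [0.5956 0.0432 0.1189]
+y fin 4 [0.553  0.0665 0.1485] [0.553  0.0637 0.1485]
r+ lid 124 [0.6973 0.0017 0.1191] [0.6951 0.0046 0.1192]
r+ fin 0  
r- lid 129 [ 0.693  -0.0998  0.1194] [ 0.6899 -0.0976  0.1189]
r- fin 0  
green 181 [ 0.3582 -0.0005  0.0708] [ 0.3542 -0.0069  0.0524]
turq 198 [ 0.3459 -0.1848  0.0703] [ 0.3404 -0.1914  0.0519]
red 212 [ 0.3248 -0.2607  0.0707] [ 0.3137 -0.2822  0.0532]
blue 225 [ 0.3882 -0.2967  0.0687] [ 0.382  -0.3069  0.0543]
cap 153 [0.3713 0.1098 0.0148] [0.3637 0.1041 0.0153]
timer 351 [ 0.3751 -0.092   0.0212] [ 0.3751 -0.0916  0.0195]
bin ((540.9087524414062, -324.4952392578125), (190.1110076904297, 122.48045349121094), 6.523947238922119) 0.03298781492323388
bin ((540.857666015625, -326.69195556640625), (257.5727233886719, 181.87066650390625), 0.7137690186500549)
[... 378 characters left out ...]
0.5455 -0.0229  0.2036]
-0.003 [ 0.547  -0.0031  0.2013]
0.017 [0.5477 0.0172 0.2022]
0.037 [0.5473 0.0305 0.1966]
0.057 [0.6193 0.056  0.2019]
0.077 [0.6192 0.0768 0.2027]
0.14 692 [ 0.52009835 -0.20551933  0.14000693] [0.81002343 0.10985835 0.161826  ]
-0.206 [ 0.5601 -0.1966  0.1521]
-0.186 [ 0.5398 -0.1864  0.1528]
-0.166 [ 0.5406 -0.165   0.1517]
-0.146 [ 0.5409 -0.1448  0.1526]
-0.126 [ 0.5405 -0.1327  0.155 ]
-0.066 [ 0.5267 -0.0579  0.1425]
-0.046 [ 0.526  -0.0454  0.1422]
-0.026 [ 0.5347 -0.0291  0.1442]
0.034 [0.547  0.0426 0.1618]
0.054 [0.5491 0.0544 0.1534]
0.074 [0.5497 0.0745 0.1526]
0.094 [0.5506 0.0951 0.1525]
disc ((664.699951171875, -42.50532150268555), 179.02487182617188)
```

play_rows([
  [85, [0, 0, -0.1], 0],
  [85, [0, 0, -0.2], 0],
  [85, [0, 0, -0.3], 0],
  [85, [0, 0, -0.3], 0],
])

```text
time_s: 1.0
eef_pos: [0.1702, -0.5519, 0.3586]
eef_rot: [0.006, 0.989, 0.149, -0.0]
wrist_force: [-0.4, 0.4, 0.3]
opening: 0.996
grasp_force: 0.0
```

play_rows([
  [85, [0, 0, -0.12], 0],
  [85, [0, 0, -0.24], 0],
  [85, [0, 0, -0.36], 0],
  [85, [0, 0, -0.48], 0],
  [85, [0, 0, -0.6], 0],
  [85, [0, 0, -0.72], 0],
  [85, [0, 0, -0.84], 0],
  [85, [0, 0, -0.96], 0],
  [85, [0, 0, -1.0], 0],
  [85, [0, 0, -1.0], 0],
])

```text
time_s: 2.0
eef_pos: [0.1684, -0.546, 0.7423]
eef_rot: [-0.001, 0.989, 0.149, 0.0]
wrist_force: [0.3, -0.5, 0.1]
opening: 0.997
grasp_force: 0.0
```

play_rows([
  [85, [0, 0, -0.12], 0],
  [85, [0, 0, -0.24], 0],
  [85, [0, 0, -0.36], 0],
  [85, [0, 0, -0.48], 0],
  [85, [0, 0, -0.6], 0],
  [85, [0, 0, -0.72], 0],
  [85, [0, 0, -0.84], 0],
  [85, [0, 0, -0.96], 0],
  [85, [0, 0, -1.0], 0],
  [85, [0, 0, -1.0], 0],
])

```text
time_s: 3.0
eef_pos: [0.1339, -0.433, 0.8244]
eef_rot: [0.012, 0.989, 0.149, 0.002]
wrist_force: [-0.3, 0.3, 0.1]
opening: 0.995
grasp_force: 0.0
```

```bash
python3 -c "
from bench import *
s=get_obs();print(s['q'],s['eef_pos'],s['eef_rot'],s['time_s'])"
```

```text
[-1.538542    0.22549404  0.29848014  0.01240166  2.59350149 -0.25683569] [ 0.13389431 -0.43300899  0.82440123] [0.01233689 0.98871268 0.14930444 0.00179583] 3.0
```

play_rows([
  [85, [0, 0.2, 0], 0],
  [85, [0, 0.4, 0], 0],
  [85, [0, 0.6, 0], 0],
  [85, [0, 0.8, 0], 0],
  [85, [0, 1.0, 0], 0],
  [85, [0, 1.0, 0], 0],
  [85, [0, 1.0, 0], 0],
])

```text
time_s: 3.7
eef_pos: [0.1875, -0.6071, 0.7038]
eef_rot: [0.024, 0.988, 0.149, 0.004]
wrist_force: [-0.6, -0.0, 0.1]
opening: 0.996
grasp_force: 0.0
```

```bash
python3 -c "
from bench import *
s=get_obs();print(s['q'],s['eef_pos'],s['eef_rot'],s['time_s'])"
```

```text
[-1.46267101  0.45667242  0.29946106  0.01349583  2.33722458 -0.18204559] [ 0.18751126 -0.60710769  0.70381373] [0.02427334 0.9884899  0.14927722 0.00385253] 3.7
```

play_rows([
  [85, [0, 0, 0], 0],
  [85, [0, 0, 0], 0],
])

```text
time_s: 3.9
eef_pos: [0.1871, -0.6055, 0.7058]
eef_rot: [0.025, 0.988, 0.149, 0.004]
wrist_force: [0.7, 0.6, -0.1]
opening: 0.996
grasp_force: 0.0
```

```bash
python3 -c "
from bench import *
s=get_obs();print(s['q'],s['eef_pos'],s['eef_rot'],s['time_s'])"
```

```text
[-1.46292423  0.45424434  0.29818438  0.01339818  2.3395519  -0.18234994] [ 0.18714654 -0.60547935  0.70583901] [0.02496063 0.9884727  0.1492798  0.00377143] 3.9
```

play_rows([
  [85, [0, 1, -0.6], 0],
  [85, [0, 1, -0.6], 0],
  [85, [0, 1, -0.6], 0],
])

```text
time_s: 4.2
eef_pos: [0.196, -0.6339, 0.6894]
eef_rot: [0.041, 0.988, 0.149, 0.006]
wrist_force: [0.1, -0.9, 0.2]
opening: 0.997
grasp_force: 0.0
```

play_rows([
  [85, [0, 1, -0.6], 0],
  [85, [0, 1, -0.6], 0],
  [85, [0, 1, -0.6], 0],
  [85, [0, 1, -0.6], 0],
  [85, [0, 1, -0.6], 0],
  [85, [0, 1, -0.6], 0],
])

```text
time_s: 4.8
eef_pos: [0.207, -0.6698, 0.6634]
eef_rot: [0.056, 0.987, 0.149, 0.008]
wrist_force: [-0.1, -0.8, 0.4]
opening: 0.996
grasp_force: 0.0
```

play_rows([
  [85, [0, 1, -0.6], 0],
])

```text
time_s: 4.9
eef_pos: [0.2101, -0.6796, 0.6634]
eef_rot: [0.07, 0.986, 0.149, 0.011]
wrist_force: [0.5, -0.9, 1.2]
opening: 0.997
grasp_force: 0.0
```

play_rows([
  [85, [0, 1, -0.6], 0],
])

```text
time_s: 5.0
eef_pos: [0.2129, -0.6886, 0.6654]
eef_rot: [0.086, 0.985, 0.149, 0.013]
wrist_force: [-0.4, -0.1, 0.0]
opening: 0.995
grasp_force: 0.0
```

play_rows([
  [85, [0, 1, -0.6], 0],
])

```text
time_s: 5.1
eef_pos: [0.2153, -0.6965, 0.6684]
eef_rot: [0.101, 0.984, 0.149, 0.015]
wrist_force: [0.4, 0.4, 0.4]
opening: 1.0
grasp_force: 0.0
```

play_rows([
  [85, [0, 1, -0.6], 0],
])

```text
time_s: 5.2
eef_pos: [0.2175, -0.7036, 0.6724]
eef_rot: [0.115, 0.982, 0.148, 0.017]
wrist_force: [1.0, 0.3, 0.1]
opening: 0.989
grasp_force: 0.0
```

```bash
cat >> h.py <<'E'
def show(target=None):
    from bench import get_obs
    s=get_obs();M=quat(s['eef_rot']).as_matrix()
    print('t',round(s['time_s'],2),'pos',np.round(s['eef_pos'],4),'q',np.round(s['q'],3),'F',np.round(s['wrist_force'],1),'open',round(s['opening'],3),'g',round(s['grasp_force'],1))
    print('axes x',np.round(M[:,0],3),'y',np.round(M[:,1],3),'z',np.round(M[:,2],3))
    if target is not None: print('shift/0.4',np.round(M.T@(np.array(target)-s['eef_pos'])/.4,3))
    return s,M
E
python3 -c "
from h import *
show([.62,.26,.67])"
```

```text
t 5.2 pos [ 0.2175 -0.7036  0.6724] q [-1.45   0.52   0.299  0.047  2.092 -0.15 ] F [1.  0.3 0.1] open 0.989 g 0.0
axes x [ 0.955  0.295 -0.   ] y [ 0.287 -0.929  0.232] z [ 0.068 -0.221 -0.973]
shift/0.4 [ 1.673 -1.951 -0.459]
```

play_rows([
  [85, [0.84, -0.98, -0.23], 0.1],
  [85, [0.84, -0.98, -0.23], 0.1],
  [85, [0.84, -0.98, -0.23], 0.1],
  [85, [0.84, -0.98, -0.23], 0.1],
  [85, [0.84, -0.98, -0.23], 0.1],
  [85, [0.84, -0.98, -0.23], 0.1],
  [85, [0.84, -0.98, -0.23], 0.1],
  [85, [0.84, -0.98, -0.23], 0.1],
  [85, [0.84, -0.98, -0.23], 0.1],
  [85, [0.84, -0.98, -0.23], 0.1],
])

```text
time_s: 6.2
eef_pos: [0.4101, -0.2396, 0.6728]
eef_rot: [0.111, 0.993, -0.007, 0.036]
wrist_force: [0.7, -0.5, 0.4]
opening: 0.998
grasp_force: 0.0
```

```bash
python3 -c "
from h import *
show([.62,.26,.67])"
```

```text
t 6.2 pos [ 0.4101 -0.2396  0.6728] q [-0.694 -0.135  1.073 -0.138  2.002  0.822] F [ 0.7 -0.5  0.4] open 0.998 g 0.0
axes x [ 0.997 -0.007  0.074] y [-0.023 -0.975  0.22 ] z [ 0.07  -0.221 -0.973]
shift/0.4 [ 0.514 -1.231 -0.232]
```

play_rows([
  [85, [0.6, -1, -0.2], 0],
  [85, [0.6, -1, -0.2], 0],
  [85, [0.6, -1, -0.2], 0],
  [85, [0.6, -1, -0.2], 0],
  [85, [0.6, -1, -0.2], 0],
  [85, [0.6, -1, -0.2], 0],
  [85, [0.6, -1, -0.2], 0],
  [85, [0.6, -1, -0.2], 0],
  [85, [0.6, -1, -0.2], 0],
  [85, [0.6, -1, -0.2], 0],
])

```text
time_s: 7.2
eef_pos: [0.6492, 0.1658, 0.6575]
eef_rot: [0.111, 0.993, -0.004, 0.027]
wrist_force: [2.5, -0.3, -3.7]
opening: 0.993
grasp_force: 0.0
```

play_rows([
  [85, [0.6, -0.3, -0.2], 0],
  [85, [0.6, -0.3, -0.2], 0],
  [85, [0.6, -0.3, -0.2], 0],
  [85, [0.6, -0.3, -0.2], 0],
])

```text
time_s: 7.6
eef_pos: [0.6908, 0.2015, 0.6228]
eef_rot: [0.106, 0.993, -0.005, 0.055]
wrist_force: [0.4, -0.0, 0.5]
opening: 0.994
grasp_force: 0.0
```

play_rows([
  [85, [1, -0.3, -0.5], 0],
])

```text
time_s: 7.7
eef_pos: [0.703, 0.2068, 0.6177]
eef_rot: [0.103, 0.992, -0.004, 0.068]
wrist_force: [0.1, -0.7, 0.6]
opening: 0.994
grasp_force: 0.0
```

play_rows([
  [85, [1, -0.3, -0.5], 0],
])

```text
time_s: 7.8
eef_pos: [0.7144, 0.2117, 0.6153]
eef_rot: [0.1, 0.992, -0.002, 0.082]
wrist_force: [0.1, 0.8, 0.5]
opening: 0.997
grasp_force: 0.0
```

play_rows([
  [85, [1, -0.3, -0.5], 0],
])

```text
time_s: 7.9
eef_pos: [0.7247, 0.2169, 0.614]
eef_rot: [0.097, 0.991, -0.001, 0.097]
wrist_force: [-0.4, -0.1, 0.7]
opening: 0.996
grasp_force: 0.0
```

```bash
python3 -c "
from h import *
show()"
```

```text
t 7.9 pos [0.7247 0.2169 0.614 ] q [ 0.233  0.611  0.298 -0.267  2.071  1.657] F [-0.4 -0.1  0.7] open 0.996 g 0.0
axes x [0.981 0.018 0.192] y [-0.02  -0.981  0.193] z [ 0.191 -0.193 -0.962]
```

play_rows([
  [85, [-0.2, -0.6, 0], 0],
  [85, [-0.2, -0.6, 0], 0],
  [85, [-0.2, -0.6, 0], 0],
  [85, [-0.2, -0.6, 0], 0],
  [85, [-0.2, -0.6, 0], 0],
])

```text
time_s: 8.4
eef_pos: [0.645, 0.4445, 0.5471]
eef_rot: [0.096, 0.991, -0.0, 0.098]
wrist_force: [0.7, 0.4, -0.3]
opening: 0.996
grasp_force: 0.0
```

play_rows([
  [85, [1, -0.6, -0.4], 0],
  [85, [1, -0.6, -0.4], 0],
])

```text
time_s: 8.6
eef_pos: [0.6637, 0.4532, 0.5363]
eef_rot: [0.086, 0.99, 0.004, 0.114]
wrist_force: [-0.2, -0.7, 0.2]
opening: 0.997
grasp_force: 0.0
```

play_rows([
  [85, [1, -0.6, -0.4], 0],
])

```text
time_s: 8.7
eef_pos: [0.6759, 0.4566, 0.5331]
eef_rot: [0.08, 0.989, 0.004, 0.126]
wrist_force: [-0.2, -0.4, 0.5]
opening: 0.995
grasp_force: 0.0
```

play_rows([
  [85, [1, -0.6, -0.4], 0],
])

```text
time_s: 8.8
eef_pos: [0.6865, 0.4617, 0.5326]
eef_rot: [0.072, 0.988, 0.005, 0.14]
wrist_force: [-0.2, -0.3, -0.3]
opening: 0.992
grasp_force: 0.0
```

play_rows([
  [85, [1, -0.6, -0.4], 0],
])

```text
time_s: 8.9
eef_pos: [0.6957, 0.4672, 0.5332]
eef_rot: [0.063, 0.986, 0.007, 0.153]
wrist_force: [0.2, 0.0, -0.9]
opening: 0.996
grasp_force: 0.0
```

play_rows([
  [85, [1, -0.6, -0.4], 0],
])

```text
time_s: 9.0
eef_pos: [0.704, 0.4729, 0.5352]
eef_rot: [0.055, 0.984, 0.009, 0.167]
wrist_force: [-0.4, -0.3, 0.3]
opening: 0.998
grasp_force: 0.0
```

```bash
python3 -c "
from h import *
show()"
```

```text
t 9.0 pos [0.704  0.4729 0.5352] q [ 0.551  0.728  0.298 -0.278  1.87   1.988] F [-0.4 -0.3  0.3] open 0.998 g 0.0
axes x [0.944 0.037 0.327] y [-0.    -0.994  0.112] z [ 0.329 -0.106 -0.938]
```

play_rows([
  [85, [1, -0.6, -0.4], 0],
])

```text
time_s: 9.1
eef_pos: [0.7115, 0.4785, 0.5384]
eef_rot: [0.047, 0.982, 0.011, 0.18]
wrist_force: [-0.4, 0.7, 0.0]
opening: 0.996
grasp_force: 0.0
```

play_rows([
  [85, [1, -0.6, -0.4], 0],
])

```text
time_s: 9.2
eef_pos: [0.718, 0.4844, 0.543]
eef_rot: [0.039, 0.98, 0.014, 0.194]
wrist_force: [-0.0, -1.0, -0.0]
opening: 0.998
grasp_force: 0.0
```

play_rows([
  [85, [1, -0.6, -0.4], 0],
])

```text
time_s: 9.3
eef_pos: [0.7235, 0.4907, 0.5486]
eef_rot: [0.03, 0.978, 0.016, 0.207]
wrist_force: [-0.7, 0.0, -0.6]
opening: 1.0
grasp_force: 0.0
```

play_rows([
  [85, [1, -0.6, -0.4], 0],
])

```text
time_s: 9.4
eef_pos: [0.7281, 0.4969, 0.5555]
eef_rot: [0.022, 0.975, 0.019, 0.221]
wrist_force: [-0.0, 0.0, 0.4]
opening: 0.997
grasp_force: 0.0
```

play_rows([
  [85, [1, -0.6, -0.4], 0],
])

```text
time_s: 9.5
eef_pos: [0.732, 0.5028, 0.5636]
eef_rot: [0.013, 0.972, 0.022, 0.235]
wrist_force: [0.4, -0.6, -0.1]
opening: 0.998
grasp_force: 0.0
```

play_rows([
  [85, [1, -0.6, -0.4], 0],
])

```text
time_s: 9.6
eef_pos: [0.7352, 0.5084, 0.5727]
eef_rot: [0.005, 0.968, 0.024, 0.248]
wrist_force: [-0.5, -0.1, -0.0]
opening: 0.994
grasp_force: 0.0
```

```bash
python3 -c "
from h import *
show()"
```

```text
t 9.6 pos [0.7352 0.5084 0.5727] q [ 0.564  0.704  0.299 -0.26   1.7    1.994] F [-0.5 -0.1 -0. ] open 0.994 g 0.0
axes x [0.876 0.049 0.48 ] y [ 0.044 -0.999  0.021] z [ 0.481  0.002 -0.877]
```

play_rows([
  [85, [0.1, 1, 0], 0.02],
  [85, [0.1, 1, 0], 0.02],
  [85, [0.1, 1, 0], 0.02],
  [85, [0.1, 1, 0], 0.02],
  [85, [0.1, 1, 0], 0.02],
  [85, [0.1, 1, 0], 0.02],
  [85, [0.1, 1, 0], 0.02],
  [85, [0.1, 1, 0], 0.02],
])

```text
time_s: 10.4
eef_pos: [0.7869, 0.1109, 0.6014]
eef_rot: [-0.002, 0.969, -0.006, 0.248]
wrist_force: [0.1, 0.3, 0.3]
opening: 1.0
grasp_force: 0.0
```

play_rows([
  [85, [0.3, 0.5, -0.1], 0],
  [85, [0.3, 0.5, -0.1], 0],
  [85, [0.3, 0.5, -0.1], 0],
  [85, [0.3, 0.5, -0.1], 0],
  [85, [0.3, 0.5, -0.1], 0],
])

```text
time_s: 10.9
eef_pos: [0.8513, -0.0904, 0.6634]
eef_rot: [-0.002, 0.967, -0.008, 0.253]
wrist_force: [1.8, -0.7, -0.8]
opening: 0.994
grasp_force: 0.0
```

play_rows([
  [85, [1, 0, -0.4], 0],
])

```text
time_s: 11.0
eef_pos: [0.8538, -0.0904, 0.6784]
eef_rot: [0.001, 0.963, -0.011, 0.271]
wrist_force: [1.0, -0.1, -0.8]
opening: 0.996
grasp_force: 0.0
```

play_rows([
  [85, [1, 0, -0.4], 0],
])

```text
time_s: 11.1
eef_pos: [0.8546, -0.082, 0.6979]
eef_rot: [0.001, 0.957, -0.008, 0.291]
wrist_force: [0.0, 1.0, 1.0]
opening: 0.999
grasp_force: 0.0
```

```bash
python3 -c "
from h import *
show()"
```

```text
t 11.1 pos [ 0.8546 -0.082   0.6979] q [-0.291  0.55   0.299  0.154  1.719  1.365] F [0. 1. 1.] open 0.999 g 0.0
axes x [ 0.831 -0.015  0.556] y [-0.017 -1.    -0.002] z [ 0.556 -0.008 -0.831]
```

```bash
python3 -c "
from h import *
show([.42,-.042,.29])
from bench import *
p=camera('wrist');print(p['T_tool_cam'].round(3))"
```

```text
t 11.1 pos [ 0.8546 -0.082   0.6979] q [-0.291  0.55   0.299  0.154  1.719  1.365] F [0. 1. 1.] open 0.999 g 0.0
axes x [ 0.831 -0.015  0.556] y [-0.017 -1.    -0.002] z [ 0.556 -0.008 -0.831]
shift/0.4 [-1.471 -0.08   0.242]
[[-0.    -0.966 -0.26   0.066]
 [ 1.    -0.     0.001  0.001]
 [-0.001 -0.26   0.966 -0.143]
 [ 0.     0.     0.     1.   ]]
```

play_rows([
  [85, [-0.74, -0.04, 0.12], 0],
  [85, [-0.74, -0.04, 0.12], 0],
  [85, [-0.74, -0.04, 0.12], 0],
  [85, [-0.74, -0.04, 0.12], 0],
  [85, [-0.74, -0.04, 0.12], 0],
  [85, [-0.74, -0.04, 0.12], 0],
  [85, [-0.74, -0.04, 0.12], 0],
])

```text
time_s: 11.85
eef_pos: [0.6325, -0.0587, 0.4938]
eef_rot: [0.001, 0.957, -0.006, 0.291]
wrist_force: [0.6, -0.1, -0.2]
opening: 0.997
grasp_force: 0.0
```

play_rows([
  [85, [-0.74, -0.04, 0.12], 0],
  [85, [-0.74, -0.04, 0.12], 0],
  [85, [-0.74, -0.04, 0.12], 0],
  [85, [-0.74, -0.04, 0.12], 0],
  [85, [-0.74, -0.04, 0.12], 0],
  [85, [-0.74, -0.04, 0.12], 0],
  [85, [-0.74, -0.04, 0.12], 0],
])

```text
time_s: 12.55
eef_pos: [0.41, -0.0378, 0.2815]
eef_rot: [-0.001, 0.958, -0.007, 0.286]
wrist_force: [0.6, 0.5, -0.3]
opening: 0.994
grasp_force: 0.0
```

```bash
python3 -c "
from h import *
from bench import *
s,M=show([.441,-.041,.227])
p=camera('wrist');cv2.imwrite('pics/w1.png',p['image'][:,:,::-1])
P=cloud(p,p['T_tool_cam'])@M.T+s['eef_pos']
for l in('reject_a','good_a'):
  for d in masks_of(p,l):
    w=P[d['mask']];w=w[np.isfinite(w[:,2])];lid=w[(w[:,2]>.112)&(w[:,2]<.126)]
    print(l,round(d['conf'],2),np.round(d['rect']),len(lid),np.round(np.median(w,0),3),np.round((lid.min(0)+lid.max(0))/2,4) if len(lid) else '')
"
```

```text
t 12.55 pos [ 0.41   -0.0378  0.2815] q [-0.674 -0.784  2.336  0.383  1.143  0.831] F [ 0.6  0.5 -0.3] open 0.994 g 0.0
axes x [ 0.836 -0.014  0.549] y [-0.013 -1.    -0.005] z [ 0.549 -0.003 -0.836]
shift/0.4 [-0.01   0.008  0.156]
reject_a 0.86 [276. 397.  47.  36.] 0 [ 0.365 -0.005  0.071] 
reject_a 0.79 [403. 162.  49.  80.] 569 [ 0.575 -0.125  0.112] [ 0.5888 -0.1296  0.119 ]
reject_a 0.67 [590. 363.  99.  35.] 0 [ 0.393 -0.287  0.07 ] 
reject_a 0.59 [319. 218.  46.  63.] 960 [ 0.521 -0.042  0.121] [ 0.5301 -0.0424  0.119 ]
reject_a 0.58 [548. 452.  26.  10.] 0 [ 0.31  -0.252  0.04 ] 
good_a 0.87 [236. 162.  52.  68.] 813 [0.582 0.035 0.108] [0.5954 0.0408 0.1174]
good_a 0.65 [277.  86.  43.  71.] 838 [0.68  0.002 0.106] [0.6946 0.0037 0.1174]
good_a 0.64 [375.  87.  42.  69.] 878 [ 0.676 -0.099  0.107] [ 0.6905 -0.1009  0.1174]
```

View pics/w1.png

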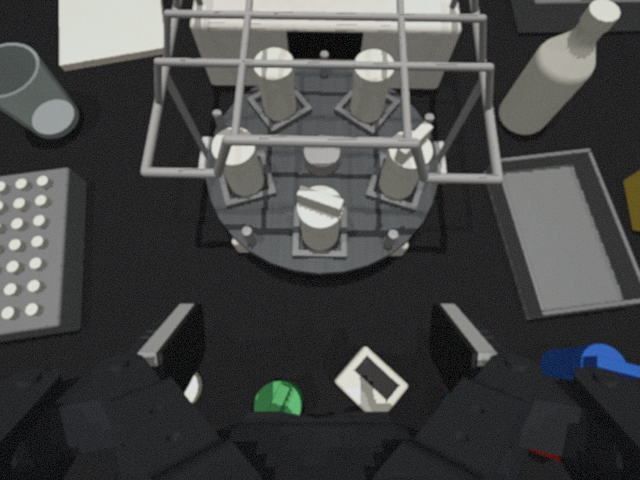

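White finned jars are at (319,218) in the arch and (403,160) on the -y side. Both match the description, and the green and blue look-alikes are clear of them. Reaching for reject_a.

play_rows([
  [85, [-0.013, 0.01, 0.12], 0],
  [85, [-0.013, 0.01, 0.24], 0],
  [85, [-0.013, 0.01, 0.34], 0],
  [85, [-0.013, 0.01, 0.42], 0],
  [85, [-0.013, 0.01, 0.47], 0],
  [85, [-0.013, 0.01, 0.5], 0],
  [85, [-0.013, 0.01, 0.5], 0],
])

```text
time_s: 13.4
eef_pos: [0.5246, -0.0469, 0.1202]
eef_rot: [0.001, 0.957, -0.006, 0.29]
wrist_force: [-0.0, -0.3, -0.2]
opening: 0.998
grasp_force: 0.0
```

```bash
python3 -c "
from h import *
from bench import *
s,M=show([.538,-.042,.077])
p=camera('wrist');cv2.imwrite('pics/w2.png',p['image'][:,:,::-1])
"
```

```text
t 13.4 pos [ 0.5246 -0.0469  0.1202] q [-0.471 -0.099  2.278  0.553  0.489  0.683] F [-0.  -0.3 -0.2] open 0.998 g 0.0
axes x [ 0.832 -0.012  0.555] y [-0.013 -1.    -0.002] z [ 0.555 -0.006 -0.832]
shift/0.4 [-0.032 -0.013  0.108]
```

View pics/w2.png

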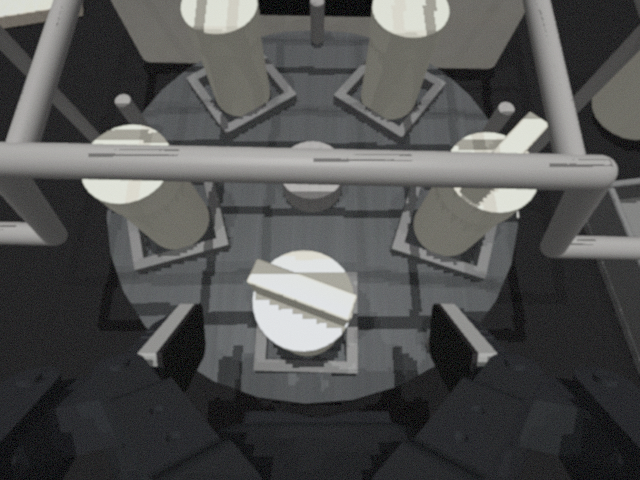

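The wrist view has the jar lid at (303,300) with the fingers either side at about (170,330) and (462,330). Nothing touches, and the jar needs a 5 mm shift in y.

play_rows([
  [85, [-0.032, -0.013, 0.03], 0],
  [85, [-0.032, -0.013, 0.06], 0],
  [85, [-0.032, -0.013, 0.09], 0],
  [85, [-0.032, -0.013, 0.108], 0],
  [85, [-0.032, -0.013, 0.108], 0],
  [85, [-0.032, -0.013, 0.108], 0],
])

```text
time_s: 14.05
eef_pos: [0.5359, -0.042, 0.0778]
eef_rot: [0.002, 0.957, -0.007, 0.29]
wrist_force: [-0.5, 0.5, 1.1]
opening: 0.997
grasp_force: 0.0
```

```bash
python3 -c "
from h import *
s,M=show([.538,-.042,.077])
"
```

```text
t 14.05 pos [ 0.5359 -0.042   0.0778] q [-0.443  0.038  2.267  0.693  0.371  0.55 ] F [-0.5  0.5  1.1] open 0.997 g 0.0
axes x [ 0.831 -0.013  0.555] y [-0.015 -1.    -0.001] z [ 0.555 -0.007 -0.832]
shift/0.4 [ 0.003 -0.     0.005]
```

Closing.

play_rows([
  [60, [0, 0, 0], 0],
  [48, [0, 0, 0], 0],
  [44, [0, 0, 0], 0],
  [38, [0, 0, 0], 0],
  [38, [0, 0, 0], 0],
  [38, [0, 0, 0], 0],
  [38, [0, 0, 0], 0],
])

```text
time_s: 14.75
eef_pos: [0.5356, -0.0422, 0.0775]
eef_rot: [0.002, 0.957, -0.008, 0.29]
wrist_force: [-3.5, 0.6, 7.0]
opening: 0.472
grasp_force: 60.5
```

play_rows([
  [38, [0.014, 0, -0.021], 0],
  [38, [0.028, 0, -0.042], 0],
  [38, [0.028, 0, -0.042], 0],
  [38, [-0.05, 0, -0.094], 0],
  [38, [-0.13, 0, -0.147], 0],
  [38, [-0.2, 0, -0.195], 0],
  [38, [-0.2, 0, -0.195], 0],
])

```text
time_s: 15.45
eef_pos: [0.4218, -0.0388, 0.0957]
eef_rot: [0.001, 0.957, -0.008, 0.289]
wrist_force: [0.9, 0.2, -2.1]
opening: 0.473
grasp_force: 61.0
```

```bash
python3 -c "
from h import *
s,M=show([.48,-.2,.2])
"
```

```text
t 15.45 pos [ 0.4218 -0.0388  0.0957] q [-0.643 -0.37   2.539  0.642  0.577  0.468] F [ 0.9  0.2 -2.1] open 0.473 g 61.0
axes x [ 0.833 -0.014  0.553] y [-0.016 -1.    -0.003] z [ 0.553 -0.006 -0.833]
shift/0.4 [ 0.271  0.4   -0.134]
```

play_rows([
  [38, [0.05, 0, -0.08], 0],
  [38, [0.11, 0, -0.17], 0],
  [38, [0.15, 0.04, -0.22], 0],
  [38, [0.19, 0.14, -0.2], 0],
  [38, [0.23, 0.24, -0.18], 0],
  [38, [0.27, 0.34, -0.15], 0],
  [38, [0.3, 0.44, -0.13], 0],
  [38, [0.32, 0.54, -0.12], 0],
  [38, [0.32, 0.62, -0.12], 0],
  [38, [0.32, 0.66, -0.12], 0],
])

```text
time_s: 16.45
eef_pos: [0.5015, -0.3087, 0.207]
eef_rot: [0.001, 0.957, -0.008, 0.289]
wrist_force: [-0.3, -0.4, -1.5]
opening: 0.472
grasp_force: 61.0
```

```bash
python3 -c "
from h import *
show([.599,-.3186,.12]);show([.599,-.3186,.0345])
"
```

```text
t 16.45 pos [ 0.5015 -0.3087  0.207 ] q [-1.023 -0.023  1.994  0.624  0.932  0.246] F [-0.3 -0.4 -1.5] open 0.472 g 61.0
axes x [ 0.832 -0.015  0.554] y [-0.017 -1.    -0.002] z [ 0.554 -0.008 -0.832]
shift/0.4 [0.083 0.021 0.316]
t 16.45 pos [ 0.5015 -0.3087  0.207 ] q [-1.023 -0.023  1.994  0.624  0.932  0.246] F [-0.3 -0.4 -1.5] open 0.472 g 61.0
axes x [ 0.832 -0.015  0.554] y [-0.017 -1.    -0.002] z [ 0.554 -0.008 -0.832]
shift/0.4 [-0.036  0.022  0.494]
```

play_rows([
  [38, [0.083, 0.021, 0.1], 0],
  [38, [0.083, 0.021, 0.2], 0],
  [38, [0.083, 0.021, 0.3], 0],
  [38, [0.04, 0.021, 0.38], 0],
  [38, [0.0, 0.022, 0.44], 0],
  [38, [-0.016, 0.022, 0.464], 0],
  [38, [-0.016, 0.022, 0.464], 0],
  [38, [-0.016, 0.022, 0.464], 0],
])

```text
time_s: 17.25
eef_pos: [0.5992, -0.3161, 0.0509]
eef_rot: [0.002, 0.957, -0.008, 0.29]
wrist_force: [0.6, 1.2, -0.2]
opening: 0.471
grasp_force: 61.0
```

```bash
python3 -c "
from h import *
from bench import *
show([.599,-.3186,.0335])
p=camera('wrist');cv2.imwrite('pics/w3.png',p['image'][:,:,::-1])
"
```

```text
t 17.25 pos [ 0.5992 -0.3161  0.0509] q [-0.865  0.414  1.862  0.811  0.613  0.103] F [ 0.6  1.2 -0.2] open 0.471 g 61.0
axes x [ 0.832 -0.013  0.555] y [-0.015 -1.    -0.001] z [ 0.555 -0.008 -0.832]
shift/0.4 [-0.025  0.006  0.036]
```

View pics/w3.png

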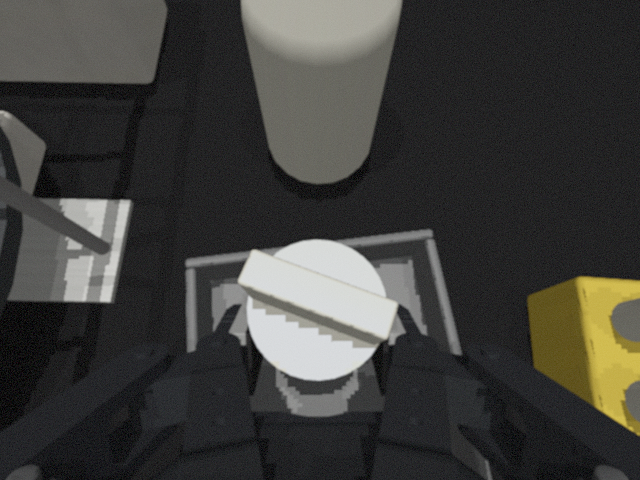

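The jar lid (317,310) is held upright, centred between the bin walls at columns 190 and 445. Lowering.

play_rows([
  [38, [-0.012, 0.004, 0.018], 0],
  [38, [-0.019, 0.006, 0.028], 0],
  [38, [-0.022, 0.006, 0.033], 0],
  [38, [-0.024, 0.006, 0.036], 0],
  [38, [-0.024, 0.006, 0.036], 0],
  [38, [-0.024, 0.006, 0.036], 0],
])

```text
time_s: 17.9
eef_pos: [0.5986, -0.3182, 0.0327]
eef_rot: [0.001, 0.957, -0.008, 0.29]
wrist_force: [-0.2, -0.8, -1.0]
opening: 0.474
grasp_force: 61.2
```

play_rows([
  [38, [-0.001, 0, 0.002], 0],
  [38, [-0.001, 0, 0.002], 0],
  [38, [-0.001, 0, 0.002], 0],
])

```text
time_s: 18.2
eef_pos: [0.5992, -0.3184, 0.0327]
eef_rot: [0.002, 0.957, -0.007, 0.29]
wrist_force: [-2.7, 1.1, 5.2]
opening: 0.47
grasp_force: 61.8
```

play_rows([
  [38, [-0.001, 0, 0.002], 0],
  [38, [-0.001, 0, 0.002], 0],
  [38, [-0.001, 0, 0.002], 0],
])

```text
time_s: 18.5
eef_pos: [0.5996, -0.3186, 0.0326]
eef_rot: [0.002, 0.957, -0.007, 0.291]
wrist_force: [-4.5, 2.2, 10.9]
opening: 0.472
grasp_force: 62.5
```

play_rows([
  [44, [0, 0, -0.002], 0],
  [48, [0, 0, -0.002], 0],
  [54, [0, 0, -0.002], 0],
  [58, [0, 0, -0.002], 0],
  [58, [0, 0, -0.002], 0],
  [58, [0, 0, -0.03], 0],
  [58, [0, 0, -0.08], 0],
  [58, [0, 0, -0.15], 0],
  [58, [0, 0, -0.25], 0],
  [58, [0, 0, -0.35], 0],
])

```text
time_s: 19.5
eef_pos: [0.5199, -0.3166, 0.1482]
eef_rot: [0.001, 0.957, -0.008, 0.289]
wrist_force: [0.5, 0.3, 1.2]
opening: 0.675
grasp_force: 0.0
```

```bash
python3 -c "
from h import *
from bench import *
s,M=show()
p=camera('wrist');P=cloud(p,p['T_tool_cam'])@M.T+s['eef_pos']
for l in('reject_a','peg_left'):
  for d in masks_of(p,l):
    w=P[d['mask']];w=w[np.isfinite(w[:,2])]
    print(l,round(d['conf'],2),np.round(d['rect']),np.round(np.median(w,0),3),np.round(w.min(0),3),np.round(w.max(0),3))
"
```

```text
t 19.5 pos [ 0.5199 -0.3166  0.1482] q [-0.997  0.116  1.987  0.687  0.815  0.163] F [0.5 0.3 1.2] open 0.675 g 0.0
axes x [ 0.833 -0.014  0.553] y [-0.015 -1.    -0.002] z [ 0.553 -0.006 -0.833]
reject_a 0.93 [318. 228.  63.  79.] [ 0.586 -0.319  0.076] [ 0.573 -0.34   0.009] [ 0.615 -0.299  0.098]
reject_a 0.87 [ 39. 218.  79.  95.] [ 0.584 -0.148  0.084] [ 0.567 -0.198  0.05 ] [ 0.614 -0.123  0.149]
peg_left 0.83 [ 69. 214. 137. 304.] [ 0.607 -0.141  0.051] [ 0.501 -0.2   -0.   ] [ 0.753 -0.069  0.155]
```

```bash
python3 -c "
from h import *
for t in ([.45,-.16,.17],[.513,-.16,.066]): show(t)
"
```

```text
t 19.65 pos [ 0.5211 -0.3189  0.1508] q [-0.998  0.114  1.985  0.689  0.812  0.162] F [ 1.1 -0.   0.8] open 0.68 g 0.0
axes x [ 0.83  -0.012  0.557] y [-0.017 -1.     0.003] z [ 0.557 -0.012 -0.831]
shift/0.4 [-0.126 -0.394 -0.144]
t 19.65 pos [ 0.5211 -0.3189  0.1508] q [-0.998  0.114  1.985  0.689  0.812  0.162] F [ 1.1 -0.   0.8] open 0.68 g 0.0
axes x [ 0.83  -0.012  0.557] y [-0.017 -1.     0.003] z [ 0.557 -0.012 -0.831]
shift/0.4 [-0.14  -0.397  0.16 ]
```

play_rows([
  [58, [-0.08, 0, -0.1], 0],
  [30, [-0.126, -0.1, -0.144], 0],
  [0, [-0.126, -0.2, -0.144], 0],
  [0, [-0.126, -0.3, -0.144], 0],
  [0, [-0.126, -0.394, -0.144], 0],
  [0, [-0.13, -0.397, -0.05], 0],
  [0, [-0.135, -0.397, 0.05], 0],
  [0, [-0.138, -0.397, 0.12], 0],
  [0, [-0.14, -0.397, 0.16], 0],
  [0, [-0.14, -0.397, 0.16], 0],
])

```text
time_s: 20.65
eef_pos: [0.5115, -0.1561, 0.0602]
eef_rot: [-0.001, 0.958, -0.008, 0.287]
wrist_force: [-0.5, -0.1, -0.2]
opening: 0.002
grasp_force: 0.0
```

```bash
python3 -c "
from h import *
from bench import *
s,M=show([.513,-.16,.066])
p=camera('wrist');cv2.imwrite('pics/w4.png',p['image'][:,:,::-1])
"
```

```text
t 20.65 pos [ 0.5115 -0.1561  0.0602] q [-0.757  0.104  2.248  0.881  0.509  0.105] F [-0.5 -0.1 -0.2] open 0.002 g 0.0
axes x [ 0.835 -0.015  0.551] y [-0.014 -1.    -0.006] z [ 0.551 -0.003 -0.835]
shift/0.4 [ 0.011  0.01  -0.01 ]
```

View pics/w4.png

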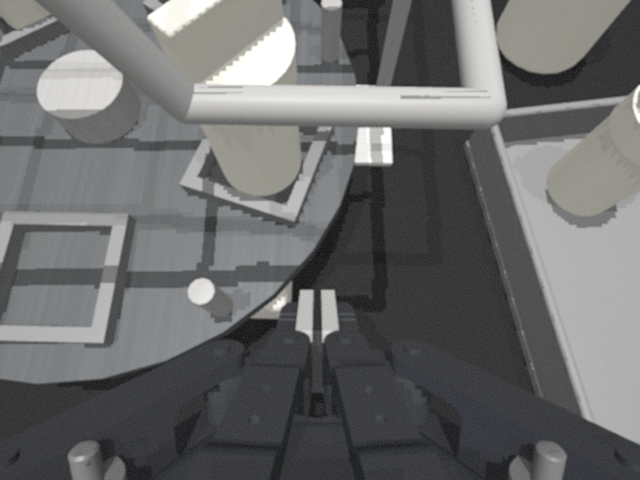

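Peg_right's top is at (203,290), with the shut fingertips at (317,300) to its right and clear. Pushing along the arc.

play_rows([
  [0, [0.007, -0.03, -0.004], 0],
  [0, [0.007, -0.055, -0.004], 0],
  [0, [0.007, -0.073, -0.004], 0],
  [0, [-0.002, -0.09, -0.01], 0],
  [0, [-0.01, -0.11, -0.016], 0],
  [0, [-0.019, -0.13, -0.021], 0],
  [0, [-0.024, -0.15, -0.025], 0],
  [0, [-0.03, -0.17, -0.028], 0],
])

```text
time_s: 21.5
eef_pos: [0.4971, -0.0907, 0.0667]
eef_rot: [0.003, 0.957, -0.008, 0.29]
wrist_force: [-6.4, -4.4, 2.6]
opening: -0.001
grasp_force: 3.6
```

```bash
python3 -c "
from h import *
from bench import *
s,M=show([.4915,-.0528,.063])
show([.4964,-.0228,.063])
p=camera('wrist');P=cloud(p,p['T_tool_cam'])@M.T+s['eef_pos']
for l in('reject_a',):
  for d in masks_of(p,l):
    w=P[d['mask']];w=w[np.isfinite(w[:,2])&(w[:,2]>.112)]
    print(l,round(d['conf'],2),np.round(d['rect']),len(w),np.round(np.median(w,0),3))
"
```

```text
t 21.5 pos [ 0.4971 -0.0907  0.0667] q [-6.29e-01  1.00e-03  2.34e+00  8.49e-01  4.38e-01  2.41e-01] F [-6.4 -4.4  2.6] open -0.001 g 3.6
axes x [ 0.832 -0.013  0.555] y [-0.017 -1.     0.001] z [ 0.555 -0.01  -0.832]
shift/0.4 [-0.018 -0.094 -0.001]
t 21.5 pos [ 0.4971 -0.0907  0.0667] q [-6.29e-01  1.00e-03  2.34e+00  8.49e-01  4.38e-01  2.41e-01] F [-6.4 -4.4  2.6] open -0.001 g 3.6
axes x [ 0.832 -0.013  0.555] y [-0.017 -1.     0.001] z [ 0.555 -0.01  -0.832]
shift/0.4 [-0.009 -0.17   0.005]
reject_a 0.69 [389. 116. 136. 219.] 15061 [ 0.555 -0.115  0.128]
reject_a 0.61 [637. 166.   6.  28.] 0 [nan nan nan]
  return _methods._mean(a, axis=axis, dtype=dtype,
  ret = um.true_divide(
```

```bash
python3 -c "
from h import *
from bench import *
s,M=show()
p=camera('wrist');cv2.imwrite('pics/w5.png',p['image'][:,:,::-1])
"
```

```text
t 21.6 pos [ 0.4968 -0.0893  0.0663] q [-6.280e-01  1.000e-03  2.341e+00  8.500e-01  4.400e-01  2.410e-01] F [-2.6 -3.2 -0.7] open 0.006 g 1.7
axes x [ 0.832 -0.013  0.555] y [-0.015 -1.    -0.001] z [ 0.555 -0.008 -0.832]
```

View pics/w5.png

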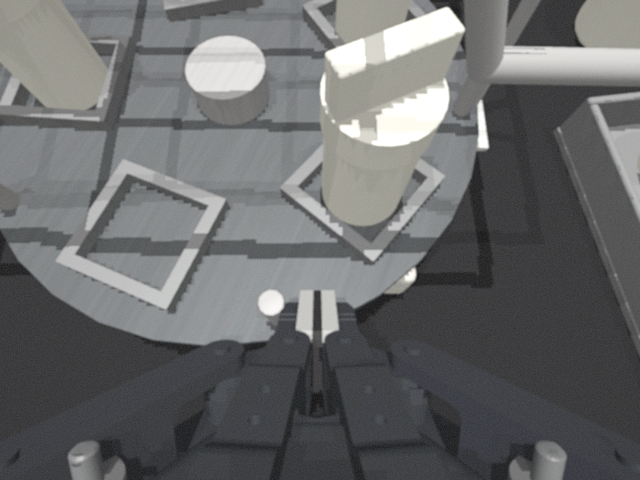

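The peg top (272,302) is pressed by the left finger's side just behind the tip. The carousel has turned about a third of a click, and reject_b at (375,150) is clear of the fingers. Continuing past the hump, then backing out.

play_rows([
  [0, [-0.003, -0.03, 0.002], 0],
  [0, [-0.006, -0.06, 0.003], 0],
  [0, [-0.009, -0.091, 0.003], 0],
  [0, [-0.006, -0.12, 0.004], 0],
  [0, [-0.004, -0.145, 0.006], 0],
  [0, [-0.002, -0.165, 0.007], 0],
  [0, [-0.09, -0.165, -0.06], 0],
  [0, [-0.12, -0.165, -0.08], 0],
  [0, [-0.12, -0.165, -0.08], 0],
])

```text
time_s: 22.55
eef_pos: [0.4391, -0.0221, 0.0656]
eef_rot: [0.001, 0.957, -0.008, 0.289]
wrist_force: [0.7, -0.8, -0.0]
opening: -0.002
grasp_force: 0.0
```

```bash
python3 -W ignore -c "
from h import *
from bench import *
s,M=show([.42,-.042,.25])
p=camera('wrist');P=cloud(p,p['T_tool_cam'])@M.T+s['eef_pos']
for l in('reject_a',):
  for d in masks_of(p,l):
    w=P[d['mask']];w=w[np.isfinite(w[:,2])&(w[:,2]>.112)&(w[:,2]<.126)]
    if len(w):print(l,round(d['conf'],2),np.round(d['rect']),len(w),np.round((w.min(0)+w.max(0))/2,3))
"
```

```text
t 22.55 pos [ 0.4391 -0.0221  0.0656] q [-0.54  -0.193  2.51   0.773  0.412  0.393] F [ 0.7 -0.8 -0. ] open -0.002 g 0.0
axes x [ 0.833 -0.014  0.554] y [-0.015 -1.    -0.003] z [ 0.554 -0.006 -0.833]
shift/0.4 [ 0.216  0.049 -0.41 ]
reject_a 0.8 [374.  87. 131. 172.] 6844 [ 0.522 -0.044  0.119]
reject_a 0.71 [351. 112. 465. 224.] 1 [ 0.521 -0.063  0.115]
```

play_rows([
  [0, [0.06, 0.01, -0.1], 0],
  [30, [0.11, 0.02, -0.2], 0],
  [85, [0.16, 0.04, -0.31], 0],
  [85, [0.216, 0.049, -0.41], 0],
  [85, [0.216, 0.049, -0.41], 0],
  [85, [0.216, 0.049, -0.41], 0],
])

```text
time_s: 23.25
eef_pos: [0.4227, -0.0435, 0.2532]
eef_rot: [0.003, 0.957, -0.007, 0.292]
wrist_force: [-0.4, 0.8, -0.3]
opening: 0.843
grasp_force: 0.0
```

```bash
python3 -W ignore -c "
from h import *
from bench import *
s,M=show()
p=camera('wrist');cv2.imwrite('pics/w6.png',p['image'][:,:,::-1]);P=cloud(p,p['T_tool_cam'])@M.T+s['eef_pos']
for l in('reject_a','good_a'):
  for d in masks_of(p,l):
    w=P[d['mask']];w=w[np.isfinite(w[:,2])&(w[:,2]>.112)&(w[:,2]<.126)]
    if len(w)>50:print(l,round(d['conf'],2),np.round(d['rect']),len(w),np.round((w.min(0)+w.max(0))/2,4))
"
```

```text
t 23.25 pos [ 0.4227 -0.0435  0.2532] q [-0.658 -0.716  2.366  0.399  1.034  0.802] F [-0.4  0.8 -0.3] open 0.843 g 0.0
axes x [ 0.83  -0.012  0.558] y [-0.015 -1.     0.001] z [ 0.558 -0.01  -0.83 ]
reject_a 0.92 [311. 222.  48.  73.] 1145 [ 0.5302 -0.0427  0.119 ]
good_a 0.92 [370.  81.  54.  76.] 1004 [ 0.6909 -0.1008  0.1174]
good_a 0.88 [264.  79.  44.  79.] 1017 [0.6946 0.0041 0.1175]
good_a 0.68 [408. 165.  55.  72.] 980 [ 0.5888 -0.1302  0.1176]
```

View pics/w6.png

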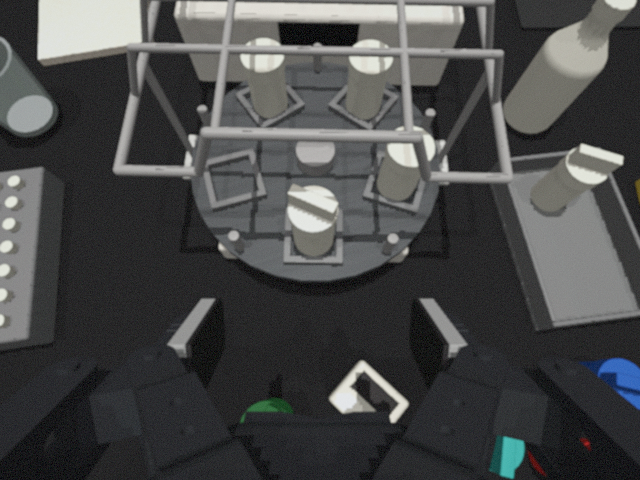

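The carousel has clicked into place: reject_b stands in the arch at (312,222), the empty nest is at (235,178), and the good jars are all in their nests. Grasping reject_b.

play_rows([
  [85, [-0.01, -0.002, 0.12], 0],
  [85, [-0.01, -0.002, 0.22], 0],
  [85, [-0.01, -0.002, 0.31], 0],
  [85, [-0.01, -0.002, 0.38], 0],
  [85, [-0.01, -0.002, 0.42], 0],
  [85, [-0.01, -0.002, 0.42], 0],
  [85, [-0.01, -0.002, 0.42], 0],
])

```text
time_s: 24.1
eef_pos: [0.5101, -0.042, 0.107]
eef_rot: [0.0, 0.958, -0.007, 0.288]
wrist_force: [0.0, 0.5, 1.0]
opening: 0.997
grasp_force: 0.0
```

```bash
python3 -W ignore -c "
from h import *
show([.536,-.0427,.0775])"
```

```text
t 24.1 pos [ 0.5101 -0.042   0.107 ] q [-0.478 -0.105  2.317  0.587  0.466  0.642] F [0.  0.5 1. ] open 0.997 g 0.0
axes x [ 0.834 -0.014  0.552] y [-0.015 -1.    -0.003] z [ 0.552 -0.005 -0.834]
shift/0.4 [0.013 0.001 0.097]
```

play_rows([
  [85, [0.013, 0.001, 0.03], 0],
  [85, [0.013, 0.001, 0.06], 0],
  [85, [0.013, 0.001, 0.085], 0],
  [85, [0.013, 0.001, 0.097], 0],
  [85, [0.013, 0.001, 0.097], 0],
  [85, [0.013, 0.001, 0.097], 0],
])

```text
time_s: 24.7
eef_pos: [0.537, -0.0436, 0.0798]
eef_rot: [0.001, 0.957, -0.007, 0.29]
wrist_force: [0.6, 0.2, 0.3]
opening: 0.997
grasp_force: 0.0
```

play_rows([
  [60, [0, 0, 0], 0],
  [48, [0, 0, 0], 0],
  [44, [0, 0, 0], 0],
  [38, [0, 0, 0], 0],
  [38, [0, 0, 0], 0],
  [38, [0, 0, 0], 0],
  [38, [0, 0, 0], 0],
])

```text
time_s: 25.4
eef_pos: [0.5374, -0.0438, 0.0797]
eef_rot: [0.002, 0.957, -0.007, 0.29]
wrist_force: [-3.7, 0.3, 6.2]
opening: 0.477
grasp_force: 60.3
```

play_rows([
  [38, [0.014, 0, -0.021], 0],
  [38, [0.028, 0, -0.042], 0],
  [38, [0.028, 0, -0.042], 0],
  [38, [-0.05, 0, -0.094], 0],
  [38, [-0.13, 0, -0.147], 0],
  [38, [-0.2, 0, -0.195], 0],
  [38, [-0.2, 0, -0.195], 0],
])

```text
time_s: 26.1
eef_pos: [0.4237, -0.0404, 0.0979]
eef_rot: [0.001, 0.957, -0.008, 0.289]
wrist_force: [0.3, 0.4, -0.6]
opening: 0.473
grasp_force: 60.9
```

```bash
python3 -W ignore -c "
from h import *
show([.5,-.315,.207])"
```

```text
t 26.1 pos [ 0.4237 -0.0404  0.0979] q [-0.644 -0.369  2.533  0.638  0.581  0.473] F [ 0.3  0.4 -0.6] open 0.473 g 60.9
axes x [ 0.833 -0.014  0.553] y [-0.016 -1.    -0.003] z [ 0.553 -0.006 -0.833]
shift/0.4 [ 0.32   0.683 -0.117]
```

play_rows([
  [38, [0.05, 0, -0.08], 0],
  [38, [0.11, 0, -0.17], 0],
  [38, [0.15, 0.04, -0.22], 0],
  [38, [0.19, 0.14, -0.2], 0],
  [38, [0.23, 0.24, -0.18], 0],
  [38, [0.27, 0.34, -0.15], 0],
  [38, [0.29, 0.44, -0.14], 0],
  [38, [0.3, 0.54, -0.13], 0],
  [38, [0.3, 0.64, -0.13], 0],
  [38, [0.3, 0.69, -0.13], 0],
])

```text
time_s: 27.1
eef_pos: [0.4943, -0.3229, 0.2081]
eef_rot: [0.002, 0.957, -0.009, 0.29]
wrist_force: [-0.0, 0.4, 0.0]
opening: 0.475
grasp_force: 60.9
```

```bash
python3 -W ignore -c "
from h import *
show([.518,-.329,.053])"
```

```text
t 27.1 pos [ 0.4943 -0.3229  0.2081] q [-1.054 -0.014  1.982  0.628  0.95   0.219] F [-0.   0.4  0. ] open 0.475 g 60.9
axes x [ 0.832 -0.015  0.554] y [-0.017 -1.    -0.002] z [ 0.554 -0.008 -0.832]
shift/0.4 [-0.166  0.015  0.356]
```

play_rows([
  [38, [-0.03, 0.005, 0.09], 0],
  [38, [-0.07, 0.01, 0.18], 0],
  [38, [-0.12, 0.015, 0.27], 0],
  [38, [-0.15, 0.015, 0.33], 0],
  [38, [-0.166, 0.015, 0.356], 0],
  [38, [-0.166, 0.015, 0.356], 0],
  [38, [-0.166, 0.015, 0.356], 0],
])

```text
time_s: 27.8
eef_pos: [0.5178, -0.3253, 0.0531]
eef_rot: [0.001, 0.957, -0.008, 0.289]
wrist_force: [0.2, 0.4, -0.4]
opening: 0.471
grasp_force: 60.9
```

```bash
python3 -W ignore -c "
from h import *
show([.518,-.329,.0347])"
```

```text
t 27.8 pos [ 0.5178 -0.3253  0.0531] q [-1.012  0.313  2.003  0.851  0.669 -0.068] F [ 0.2  0.4 -0.4] open 0.471 g 60.9
axes x [ 0.832 -0.014  0.554] y [-0.015 -1.    -0.002] z [ 0.554 -0.006 -0.833]
shift/0.4 [-0.025  0.009  0.039]
```

play_rows([
  [38, [-0.012, 0.005, 0.018], 0],
  [38, [-0.019, 0.008, 0.028], 0],
  [38, [-0.023, 0.009, 0.035], 0],
  [38, [-0.025, 0.009, 0.038], 0],
  [38, [-0.025, 0.009, 0.038], 0],
  [38, [-0.025, 0.009, 0.038], 0],
])

```text
time_s: 28.4
eef_pos: [0.5177, -0.3289, 0.0356]
eef_rot: [0.001, 0.957, -0.007, 0.29]
wrist_force: [0.2, 0.8, -0.5]
opening: 0.473
grasp_force: 60.9
```

play_rows([
  [38, [-0.001, 0, 0.002], 0],
  [38, [-0.001, 0, 0.002], 0],
  [38, [-0.001, 0, 0.002], 0],
])

```text
time_s: 28.7
eef_pos: [0.5179, -0.329, 0.0347]
eef_rot: [0.002, 0.957, -0.008, 0.29]
wrist_force: [-0.5, -0.4, -0.2]
opening: 0.477
grasp_force: 60.9
```

play_rows([
  [38, [-0.001, 0, 0.002], 0],
  [38, [-0.001, 0, 0.002], 0],
  [38, [-0.001, 0, 0.002], 0],
])

```text
time_s: 29.0
eef_pos: [0.5183, -0.3291, 0.0347]
eef_rot: [0.002, 0.957, -0.007, 0.29]
wrist_force: [-2.9, 1.9, 8.2]
opening: 0.478
grasp_force: 61.8
```

play_rows([
  [38, [-0.001, 0, 0.002], 0],
  [38, [-0.001, 0, 0.002], 0],
  [38, [-0.001, 0, 0.002], 0],
])

```text
time_s: 29.3
eef_pos: [0.5188, -0.3293, 0.0347]
eef_rot: [0.002, 0.957, -0.007, 0.291]
wrist_force: [-8.4, 4.0, 16.1]
opening: 0.477
grasp_force: 62.6
```

Contact made; release and retreat.

play_rows([
  [44, [0.001, 0, -0.003], 0],
  [48, [0.001, 0, -0.003], 0],
  [54, [0, 0, -0.003], 0],
  [58, [0, 0, -0.003], 0],
  [58, [0, 0, -0.003], 0],
  [58, [0, 0, -0.03], 0],
  [58, [0, 0, -0.08], 0],
  [58, [0, 0, -0.15], 0],
  [58, [0, 0, -0.25], 0],
  [58, [0, 0, -0.35], 0],
])

```text
time_s: 30.3
eef_pos: [0.4391, -0.3272, 0.1502]
eef_rot: [0.001, 0.957, -0.008, 0.289]
wrist_force: [-0.1, -1.6, 0.2]
opening: 0.677
grasp_force: 0.0
```

play_rows([
  [58, [0.05, 0, -0.1], 0],
  [58, [0.1, 0, -0.2], 0],
  [58, [0.1, 0, -0.25], 0],
  [58, [0.1, 0, -0.25], 0],
])

```text
time_s: 30.7
eef_pos: [0.4179, -0.3295, 0.2587]
eef_rot: [0.005, 0.957, -0.007, 0.291]
wrist_force: [-0.1, -0.2, 0.2]
opening: 0.679
grasp_force: 0.0
```

```bash
python3 -W ignore -c "
from h import *
from bench import *
s,M=show()
for n in('wrist','side','top'):
  p=camera(n);P=cloud(p,p['T_tool_cam'])@M.T+s['eef_pos'] if n=='wrist' else cloud(p)
  if n=='wrist':A=p['image']
  else: cv2.imwrite('pics/%s9.png'%n,p['image'][:,:,::-1])
  for l in('reject_a','good_a'):
    for d in masks_of(p,l):
      w=P[d['mask']];w=w[np.isfinite(w[:,2])]
      print(n,l,round(d['conf'],2),np.round(d['rect']),np.round(np.median(w,0),3),np.round(w[:,2].max(),3))
S=cv2.imread('pics/side9.png')[140:320,200:440];
cv2.imwrite('pics/fin.png',np.vstack([cv2.resize(A[:,:,::-1],(400,300)),cv2.resize(S,(400,300))]))
"
```

```text
t 30.7 pos [ 0.4179 -0.3295  0.2587] q [-1.229 -0.198  2.038  0.607  1.145  0.143] F [-0.1 -0.2  0.2] open 0.679 g 0.0
axes x [ 0.831 -0.011  0.556] y [-0.016 -1.     0.005] z [ 0.556 -0.013 -0.831]
wrist reject_a 0.87 [303. 179.  41.  61.] [ 0.584 -0.32   0.076] 0.098
wrist reject_a 0.78 [282. 387.  57.  53.] [ 0.387 -0.302  0.071] 0.093
wrist reject_a 0.64 [313. 254.  42.  59.] [ 0.504 -0.33   0.076] 0.099
wrist reject_a 0.64 [141. 450.  54.  55.] [ 0.337 -0.194  0.072] 0.342
wrist good_a 0.75 [96. 84. 77. 79.] [ 0.678 -0.108  0.101] 0.123
wrist good_a 0.57 [19. 91. 38. 52.] [ 0.685 -0.012  0.076] 0.199
wrist good_a 0.56 [109. 164.  80.  71.] [ 0.583 -0.137  0.12 ] 0.153
wrist good_a 0.26 [ 91. 164. 182. 238.] [ 0.581 -0.068  0.051] 0.186
side reject_a 0.84 [398. 220.  14.  33.] [ 0.385 -0.287  0.055] 0.093
side reject_a 0.8 [334. 201.  13.  25.] [ 0.588 -0.307  0.068] 0.157
side reject_a 0.75 [416. 233.  11.  28.] [ 0.326 -0.249  0.061] 0.093
side reject_a 0.67 [407. 246.  18.  34.] [ 0.342 -0.174  0.058] 0.093
side reject_a 0.67 [382. 291.  24.  37.] [0.356 0.013 0.058] 0.094
side reject_a 0.58 [360. 204.  15.  32.] [ 0.508 -0.316  0.054] 0.099
side reject_a 0.16 [313. 227.  16.  32.] [ 0.582 -0.115  0.095] 0.205
side good_a 0.79 [256. 249.  15.  24.] [0.688 0.019 0.114] 0.198
side good_a 0.68 [313. 229.  16.  32.] [ 0.581 -0.115  0.098] 0.204
side good_a 0.52 [275. 228.  18.  29.] [ 0.683 -0.086  0.117] 0.205
top reject_a 0.74 [369. 313.  16.  15.] [ 0.345 -0.185  0.07 ] 0.094
top reject_a 0.72 [417. 257.  17.  14.] [ 0.509 -0.323  0.075] 0.1
top reject_a 0.68 [397. 320.  17.  18.] [ 0.326 -0.261  0.071] 0.096
top reject_a 0.61 [409. 299.  17.  14.] [ 0.389 -0.295  0.068] 0.097
top good_a 0.7 [356. 226.  13.  13.] [ 0.587 -0.131  0.119] 0.204
top good_a 0.65 [345. 190.  16.  20.] [ 0.693 -0.098  0.119] 0.127
top good_a 0.62 [306. 190.  19.  19.] [0.691 0.002 0.12 ] 0.208
```

View pics/fin.png

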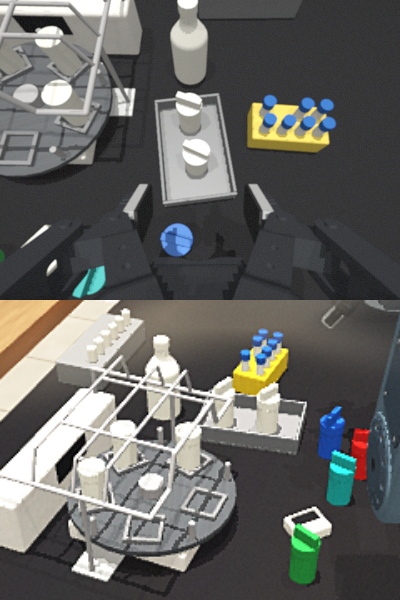

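Both finned jars stand upright in the bin at (189,112) and (195,157). The three good jars are in their nests, the carousel is in its click and the look-alikes haven't moved.

```bash
python3 -c "
from bench import *
print(hand_in())"
```

```text
the job is handed in; nothing more can be done
None
```

Both reject jars stand upright in the reject bin, the carousel rests one click on (-1.257) with the three good jars in their nests, and the job was handed in at about 31 s; the judge's verdict was not shown, and I didn't re-check the loose cap in the final pictures.

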